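# Release the rollers from the gravity feeder

### The job

Two gravity feeders stand on the stockroom bench, one holding two cylindrical rollers and the other two balls. At the feeder with the rollers, press down the paddle of its rocking lever to lift the gate and keep it down until both rollers have rolled into the blue bin, then let go so that the gate drops shut. Do not touch the rollers or the balls, keep the ball feeder's gate shut, and leave the other things on the bench where they are.

Things in the scene. Friction and masses are not known exactly. Their poses are not given: they have to be found in the camera images.
- roller_feeder: The feeder that holds the rollers: galvanised gravity feeder fixed to the bench. Origin mid-underside of its base (bench level); +x uphill along the lane, +y to its lever side, z up. Lane 69 mm wide inside, walls 14 mm high, falls to -x at 14 degrees, from x 202, z 125 mm to x -60, z 60 mm. Lever along the +y side (y 46 to 54), pivot at x 80, z 135 mm.
- roller_feeder_pad (a point): Roller feeder: middle of the upper face of the paddle, a flat rubber-topped plate 32 mm (feeder x) by 38 mm (y), level at rest 147 mm above the bench, beside the lane. At x 165, y 65 mm in the feeder's frame; swings on an 85 mm arm: sinks 30 mm at 0.36 rad, 35 mm at the stop, free space below. The lane's wall beside it (y 37 mm) is up to 135 mm high. Its solid is named roller_feeder_lever_c0.
- roller_feeder_lever (a joint): Roller feeder: lever angle, rad: 0 at rest (gate shut, lever level); grows as the paddle sinks and the gate rises; stop at 0.42. A spring returns it to 0 when let go. Pushing the paddle takes about 1.5 N at first, 3 N at the stop. The gate clears the rollers above about 0.28; 0.36 is well open.
- roller1: white nylon conveyor roller, cylinder 36 mm diameter, 60 mm long, 70 g, lying across the roller feeder's lane against the gate; origin at its centre, own y along its axis.
- roller2: the same kind of roller, lying just uphill of the first; origin at its centre.
- ball_feeder: The feeder that holds the balls: built exactly like the roller feeder, same frame and sizes, fixed to the bench. Either may stand on the left.
- ball_feeder_lever (a joint): Ball feeder: angle of its lever, 0 = gate shut; must stay shut.
- ball1: white nylon ball, 50 mm diameter, in the ball feeder's lane against the gate; origin at its centre.
- ball2: the same kind of ball, uphill of the first; origin at its centre.
- level: bystander: red spirit level, 400 x 24 x 50 mm high, standing on its edge on the bench at the left, long axis x; origin under its middle.
- spare_bin: bystander: loose empty blue bin, 160 x 100 x 70 mm high, on the bench at the right; origin under its middle.
- mallet: bystander: mallet with a wooden handle, 280 mm long, lying on the bench at the far right; origin on the underside.
- carton: bystander: cardboard carton, 110 x 80 x 60 mm high, on the bench at the far left; origin under its middle.
- roller_feeder_gate (a point): Roller feeder: middle of the lower edge of the gate, a steel plate 60 mm wide, 4 mm thick across the lane on the lever's downhill end; at rest at x -20 mm in the feeder's frame, 10 mm above the lane. Beyond it, under the lane's lower end, is the feeder's fixed open blue bin: x -187 to -53 mm, 112 mm wide, floor 7 mm and rim 81 mm above the bench.
Things that resemble listed ones, but are neither listed nor needed, are in the scene too. What is shaped like the roller2 but purple or red is not meant. Leave any brown or turquoise look-alike of the ball1 alone.

How it is judged:
By the outcome, as a careful person would: the job done as asked, in the order asked, and still so for the second after the job is handed in, with the robot touching nothing.
It also fails if it takes over 32 s, if anything falls off the work surface, if the arm or the gripper's body presses on something with over 40 N, if the wrist force passes 120 N, or if a joint passes its speed limit or range.

### The arm

A 7-joint arm with a two-finger parallel gripper is mounted at the origin on the work surface. World frame = base frame: x ahead of the robot, y to its left, z up, the work surface at z = 0. Lengths are in m, angles in rad, forces in N, time in s.
With the tool pointing down it reaches from about 0.425 to 0.925 m from the base axis. Payload 6.8 kg.
Tool frame: the origin (TCP) lies midway between the tips of the shut fingers; the grasp point (between the pads) lies 19 mm behind it; x points along the fingers, y is the direction in which the jaws open and shut, and the axes are right-handed (so a half turn about x gives the same grasp; the last joint's range is limited). The gripper opens to 85 mm and grips with 20 to 120 N. Pads are 22 mm wide; open, the fingers measure 114 mm over their backs; the gripper's body (76 mm by 85 mm) begins 54 mm behind the grasp point. The pads swing forward as they close: fully open they stand 13 mm farther back than shut.
Start: joints at [1.021, 0.477, 0.022, 1.555, -0.011, 1.109, -0.083], TCP at [0.289, -0.61, 0.231] pointing down, gripper open.
Joint ranges: [-2.96, 2.96], [-0.34, 2.1], [-1.41, 1.46], [0.24, 2.44], [-1.37, 4.51], [0.17, 1.92], [-2.96, 2.96]. Speed limits (rad/s): [2.39, 2.39, 3.14, 3.14, 3.14, 3.14, 3.14].

### API

Orientations are given as a rotation vector (axis times angle).
In Python, from bench import r, viewer, nets gives the robot as it stands.
- The arm moves only by the shell command python3 -m pendant 'ROWS' [FORCE]. ROWS is JSON, one flat list of numbers, 5 for each row, row after row: the finger opening in mm, from 0 to 85.4, then the shift along the tool's x, y, z in mm, then the turn about the tool's x in rad. A call has 1 to 20 rows; each row shifts and turns the commanded pose from where the row before left it, along the tool's axes as they then stand; what a row does not reach is not made up. A row lasts 1/8 s, in which the tool goes at most 62.5 mm and 10.7 degrees, less where a joint would pass 70% of its speed; a pose out of reach is approached as far as the arm can. A call with a gripper value outside its range is refused whole. The fingers move at their own pace and stop on an object; FORCE is the grip in N (left out, the last holds). Time passes only in rows, so rows that do not move let the fingers close. It gives the time, the measured TCP pose, the force and the opening at its end, in the units of the state.
- r.get_obs(): the state, without advancing time (a new reading comes with each control period).
- viewer.grab_frame(name): name is "side" or "top"; returns (picture, depth): 384x512x3 uint8, red, green, blue; 384x512 float32, m along the optical axis (not along the pixel's ray), 0 where there is no reading.
- viewer.calibration(name): a dict with "mtx" (3x3 intrinsics, pixels), "world_to_cam" (4x4, takes a point from world to camera coordinates). Camera axes: x right, y up, looking along -z (the intrinsics and any distortion apply to the point x, -y, -z); pixel columns grow to the right and rows downward; lengths in m; the calibration is good to about 2 mm. A picture is of the moment at which its call begins. calibration takes no time and is no camera call.
- r.hand_in(): hands the job in, once; it reports no verdict.
Trained networks look in the newest picture that a camera, given by its name, has taken for a name from the list of things; names that differ only in an ending like _2 or _b are one class to them, and where a whole thing is asked for, a point or a joint stands for the part that bears it (a point fixed in the world has none). Each returns a list of dicts, best first, with "score" (0 to 1); they miss things now and then, are a little off and sometimes report something else, mostly with a low value. They report only what shows in the picture. A call takes as long as a camera call. They do not tell look-alikes from the thing itself.
- nets.look_for(name, camera): "location" ([x, y, z] in m, in world coordinates, good to about 4 mm: the middle of the surface that is visible of it).
- nets.silhouettes(name, camera): "mask" (384x512 bool, what is visible of it).
The state is a dict: "clock": time; "joints": joint angles; "qvel": joint speeds; "tau": joint torques, N m; "tcp_pos": TCP position; "orientation": TCP orientation; "contact_force": force on the tool from outside, world axes, zero at the start; "moment": the same for the moment, N m; "grip_width": finger opening in m.
Only numpy, scipy, OpenCV 4.12 (cv2) and the standard library are available. Lean on these libraries where they do the work, as an engineer would, in place of code of your own. Each camera call takes 0.05 s, during which the arm holds its last target. There are 200 camera calls.

## Working session

There is one attempt and no reset: what is moved stays moved. The work goes in short steps, Python scripts to look and compute and a shell command to move; the robot and the scene stay as the last step left them, time stands still between calls to the robot, and variables do not carry over. Pictures are saved under pics/ and viewed, about 8 in all and at most 12, crops included, and the job is handed in when it is done.

```bash
mkdir -p pics
python3 - <<'E'
from bench import r,viewer,nets
import cv2,numpy as np
o=r.get_obs();print({k:np.round(v,3) for k,v in o.items()})
for n in("side","top"):
    p,d=viewer.grab_frame(n);cv2.imwrite(f"pics/{n}0.png",p[:,:,::-1]);np.save(f"{n}_d.npy",d)
    for t in("roller1","ball1","roller_feeder_pad","roller_feeder_gate","roller_feeder","ball_feeder","level","spare_bin"):
        print(n,t,[(round(float(q["score"]),2),np.round(q["location"],3).tolist()) for q in nets.look_for(t,n)][:4])
E
```

```text
{'clock': np.float64(0.0), 'joints': array([ 1.021,  0.478,  0.022,  1.556, -0.012,  1.109, -0.083]), 'qvel': array([-0.001,  0.001,  0.   ,  0.002,  0.001,  0.001, -0.   ]), 'tau': array([ 1.0000e-03, -5.9646e+01,  1.6080e+00, -2.8120e+01,  1.2000e-02,
        9.0000e-03, -0.0000e+00]), 'tcp_pos': array([ 0.288, -0.61 ,  0.23 ]), 'orientation': array([ 1.977,  0.446, -1.978]), 'contact_force': array([ 0.065,  0.368, -0.089]), 'moment': array([-0.025,  0.036,  0.007]), 'grip_width': np.float64(0.085)}
side roller1 [(0.66, [0.479, 0.13, 0.11]), (0.57, [0.447, 0.114, 0.103])]
side ball1 [(0.68, [0.431, -0.198, 0.112]), (0.54, [0.482, -0.191, 0.126]), (0.46, [0.343, -0.018, 0.036])]
side roller_feeder_pad [(0.59, [0.483, 0.2, 0.138])]
side roller_feeder_gate [(0.61, [0.486, 0.201, 0.142])]
side roller_feeder [(0.89, [0.463, 0.154, 0.043])]
side ball_feeder [(0.67, [0.458, -0.18, 0.036])]
side level [(0.82, [0.386, 0.389, 0.036])]
side spare_bin [(0.95, [0.524, -0.362, 0.032]), (0.23, [0.497, -0.582, 0.02])]
top roller1 [(0.74, [0.482, 0.144, 0.118]), (0.73, [0.495, -0.012, 0.032]), (0.51, [0.454, 0.547, 0.064]), (0.43, [0.534, 0.301, 0.038])]
top ball1 [(0.7, [0.342, -0.003, 0.044]), (0.62, [0.378, -0.336, 0.045]), (0.58, [0.484, -0.17, 0.13]), (0.42, [0.438, -0.174, 0.118])]
top roller_feeder_pad [(0.71, [0.508, 0.206, 0.14]), (0.57, [0.53, -0.392, 0.004])]
top roller_feeder_gate [(0.93, [0.508, 0.208, 0.139]), (0.23, [0.457, 0.545, 0.06])]
top roller_feeder [(0.62, [0.448, 0.147, 0.058])]
top ball_feeder [(0.71, [0.404, -0.172, 0.068])]
top level [(0.83, [0.45, 0.395, 0.05])]
top spare_bin [(0.82, [0.527, -0.39, 0.004])]
```

View pics/top0.png

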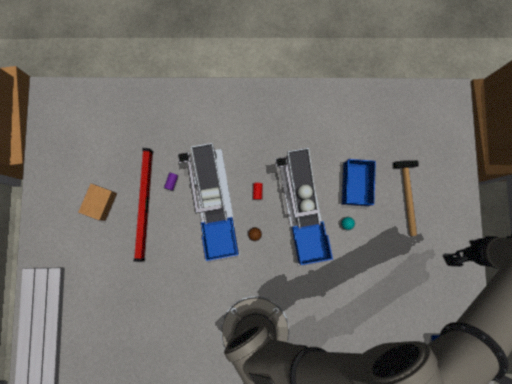

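View pics/side0.png

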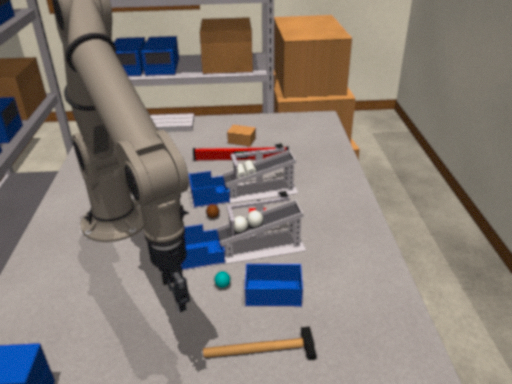

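The top view shows the robot at the bottom, with world +x up and +y left.
- **Left feeder:** two cylinders at about (210,198), with a dark paddle at (184,157).
- **Right feeder:** two balls at (306,198), with its paddle at (282,161).
- **Look-alikes for the rollers:** purple cylinder at (171,181) and red cylinder at (258,191).
- **Look-alikes for the balls:** brown at (254,234) and turquoise at (348,223).

I choose the left feeder's paddle and will check it in a crop.

```bash
cat > h.py <<'E'
import numpy as np
from bench import viewer
def cloud(n,d):
    c=viewer.calibration(n);K=c["mtx"];T=np.linalg.inv(c["world_to_cam"])
    v,u=np.mgrid[:384,:512]
    P=np.stack([(u-K[0,2])/K[0,0]*d,-(v-K[1,2])/K[1,1]*d,-d,np.ones_like(d)],-1)
    return (P@T.T)[...,:3]
E
python3 - <<'E'
from h import *
import cv2
p=cv2.imread("pics/top0.png");d=np.load("top_d.npy");W=cloud("top",d)
print({k:v for k,v in viewer.calibration("top").items() if k not in("mtx","world_to_cam")})
reg=np.zeros((384,512),bool);reg[140:180,172:198]=1
m=reg&(p.max(2)<70)&(abs(W[...,2]-.147)<.012)
q=W[m];print("pad",m.sum(),q.mean(0).round(4),np.median(q,0).round(4),q.min(0).round(3),q.max(0).round(3))
print(cv2.minAreaRect(q[:,:2].astype(np.float32)*1000))
# blue bin rim
reg[:]=0;reg[210:265,195:245]=1
b=p.astype(int);m=reg&(b[...,0]>90)&(b[...,0]>b[...,2]+60)&(abs(W[...,2]-.081)<.01)
q=W[m];print("rim",m.sum(),cv2.minAreaRect(q[:,:2].astype(np.float32)*1000))
reg[:]=0;reg[135:225,175:240]=1   # high structure
m=reg&(W[...,2]>.05);q=W[m];print("body",cv2.minAreaRect(q[:,:2].astype(np.float32)*1000),q[:,2].max())
for y,x in((157,184),(150,203),(175,205),(195,211),(250,220)):print((x,y),W[y,x].round(3))
cv2.imwrite("pics/crop1.png",cv2.resize(p[135:270,160:335],None,fx=4.5,fy=4.4,interpolation=cv2.INTER_CUBIC))
E
```

```text
{}
pad 69 [0.5991 0.2361 0.1472] [0.5984 0.2368 0.1473] [0.583 0.22  0.139] [0.613 0.251 0.154]
((597.80029296875, 235.12542724609375), (27.277624130249023, 30.64861488342285), 13.200834274291992)
rim 102 ((324.5059814453125, 123.67793273925781), (123.22904205322266, 111.71308898925781), 10.017181396484375)
body ((472.39483642578125, 148.1620635986328), (355.9917297363281, 145.29403686523438), 22.53423500061035) 1.3224152484466698
(184, 157) [0.598 0.234 0.148]
(203, 150) [0.629 0.175 0.118]
(205, 175) [0.546 0.17  0.1  ]
(211, 195) [0.475 0.148 0.109]
(220, 250) [0.286 0.125 0.005]
```

View pics/crop1.png

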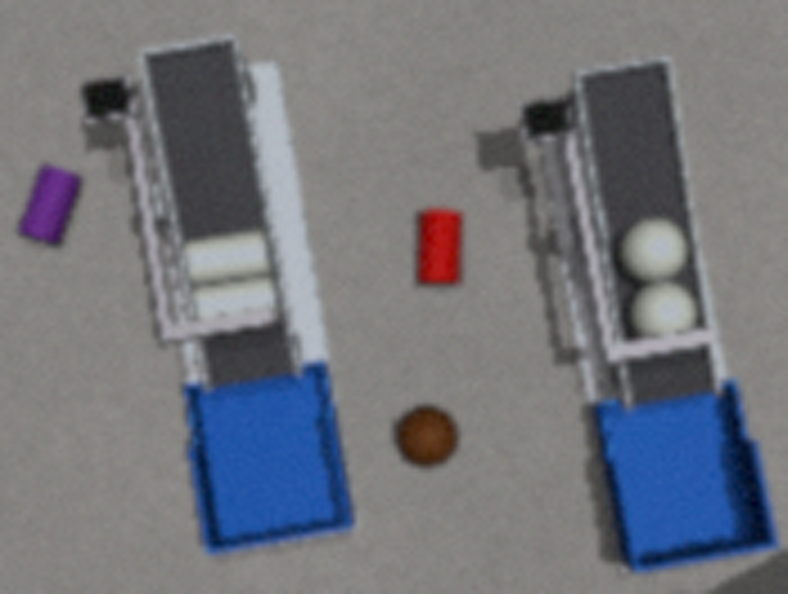

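The crop confirms it: two white cylinders in the left feeder and two balls in the right. The target paddle is the black plate at crop (105,97), around world (0.598, 0.236, 0.147). The feeder yaw is about 10°, and working from its bin gives (0.594, 0.237), which agrees.

Run:
```python
from h import *
from bench import r
from scipy.spatial.transform import Rotation as R
o=r.get_obs();M=R.from_rotvec(o["orientation"]).as_matrix();print(M.round(3))
print((M.T@(np.array([.597,.237,.27])-o["tcp_pos"])*1000).round(1))
```

```text
[[ 0.     0.428 -0.904]
 [-0.    -0.904 -0.428]
 [-1.     0.    -0.   ]]
[ -38.7 -634.  -641. ]
```

```bash
python3 -m pendant '[0,-10,-32,-32,0, 0,-10,-32,-32,0, 0,-10,-32,-32,0, 0,-10,-32,-32,0, 0,0,-32,-32,0, 0,0,-32,-32,0, 0,0,-32,-32,0, 0,0,-32,-32,0, 0,0,-32,-32,0, 0,0,-32,-32,0, 0,0,-32,-32,0, 0,0,-32,-32,0, 0,0,-32,-32,0, 0,0,-32,-32,0, 0,0,-32,-32,0, 0,0,-32,-32,0, 0,0,-32,-32,0, 0,0,-32,-32,0, 0,0,-30,-32,0, 0,0,-28,-32,0]' 40
cat > w.py <<'E'
from h import *
from bench import r
from scipy.spatial.transform import Rotation as R
o=r.get_obs();M=R.from_rotvec(o["orientation"]).as_matrix()
print(o["clock"],o["tcp_pos"].round(4),o["contact_force"].round(2),M.round(2).tolist())
print((M.T@(np.array([.597,.237,.155])-o["tcp_pos"])*1000).round(1))
E
python3 w.py
```

```text
clock: 3.4
tcp_pos: [0.5966, 0.2379, 0.2714]
orientation: [1.977, 0.444, -1.976]
contact_force: [0.1, 0.3, -0.4]
grip_width: -0.0004
3.4 [0.5966 0.2379 0.2714] [ 0.12  0.26 -0.36] [[0.0, 0.43, -0.9], [-0.0, -0.9, -0.43], [-1.0, 0.0, -0.0]]
[1.164e+02 1.000e+00 1.000e-01]
```

```bash
python3 -m pendant '[0,30,0,0,0, 0,30,0,0,0, 0,30,0,0,0, 0,16,0,0,0, 0,0,0,0,0]'
python3 - <<'E'
from bench import viewer
import cv2,numpy as np
a,_=viewer.grab_frame("side");b,_=viewer.grab_frame("top")
a=cv2.resize(a[110:240,170:330],(640,520),interpolation=cv2.INTER_CUBIC)[:,:,::-1]
b=cv2.resize(b[130:270,160:260],(371,520),interpolation=cv2.INTER_CUBIC)[:,:,::-1]
cv2.imwrite("pics/c2.png",cv2.resize(np.hstack([a,b]),(800,411)))
E
```

```text
clock: 4.03
tcp_pos: [0.5956, 0.2362, 0.1644]
orientation: [1.975, 0.443, -1.979]
contact_force: [0.3, 0.4, 0.8]
grip_width: 0.0004
```

View pics/c2.png

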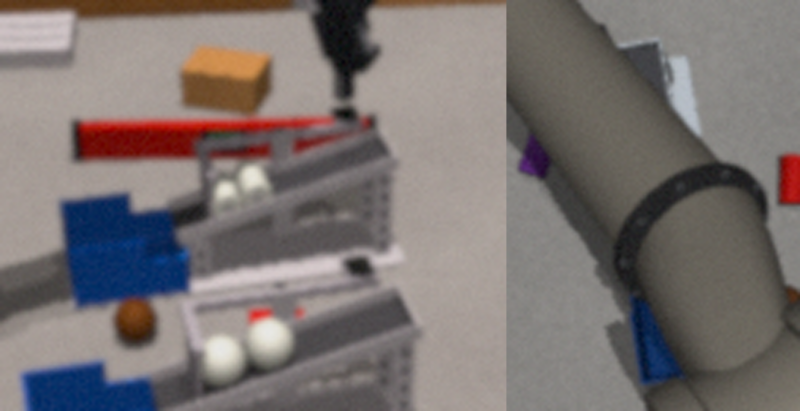

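The side crop shows the shut fingertips just above the black paddle, at crop (345,100). Both rollers are still behind the gate at (225-255,185). The arm blocks the top view. Next I press down to z ≈ 0.115 and hold.

```bash
python3 -m pendant '[0,10,0,0,0, 0,10,0,0,0, 0,10,0,0,0, 0,10,0,0,0, 0,9,0,0,0, 0,0,0,0,0, 0,0,0,0,0, 0,0,0,0,0, 0,0,0,0,0, 0,0,0,0,0, 0,0,0,0,0, 0,0,0,0,0, 0,0,0,0,0, 0,0,0,0,0, 0,0,0,0,0, 0,0,0,0,0, 0,0,0,0,0, 0,0,0,0,0]'
python3 - <<'E'
from bench import viewer
import cv2,numpy as np
a,_=viewer.grab_frame("side")
cv2.imwrite("pics/c3.png",cv2.resize(a[110:240,170:330],(640,520),interpolation=cv2.INTER_CUBIC)[:,:,::-1])
E
```

```text
clock: 6.38
tcp_pos: [0.5961, 0.2366, 0.1163]
orientation: [1.977, 0.444, -1.977]
contact_force: [-0.7, 0.1, 4.8]
grip_width: 0.0
```

View pics/c3.png

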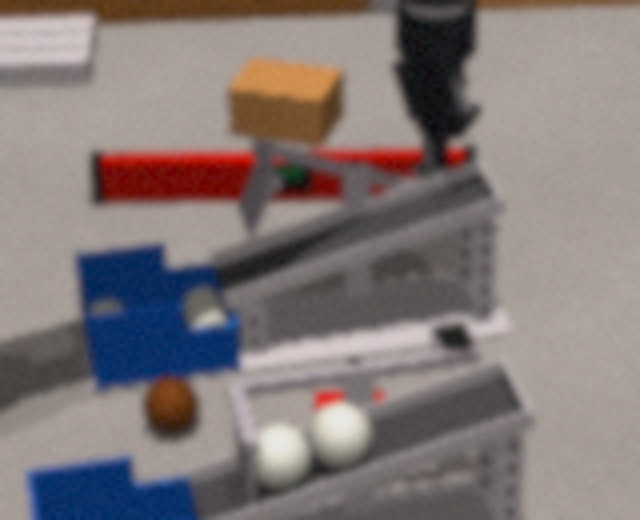

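The gate is up and the lane is empty. The rollers are in the bin at crop (105,305) and (205,310). I'll check that the second one has settled before letting go.

```bash
python3 -m pendant '[0,0,0,0,0, 0,0,0,0,0, 0,0,0,0,0, 0,0,0,0,0]'
python3 - <<'E'
from bench import viewer,nets
import cv2,numpy as np
a,_=viewer.grab_frame("side")
print([(round(float(q["score"]),2),np.round(q["location"],3).tolist()) for q in nets.look_for("roller1","side")])
cv2.imwrite("pics/c4.png",cv2.resize(a[165:210,185:240],(660,540),interpolation=cv2.INTER_CUBIC)[:,:,::-1])
E
```

```text
clock: 6.92
tcp_pos: [0.5961, 0.2366, 0.1163]
orientation: [1.977, 0.444, -1.977]
contact_force: [-1.1, 0.1, 3.9]
grip_width: 0.0001
[]
```

View pics/c4.png

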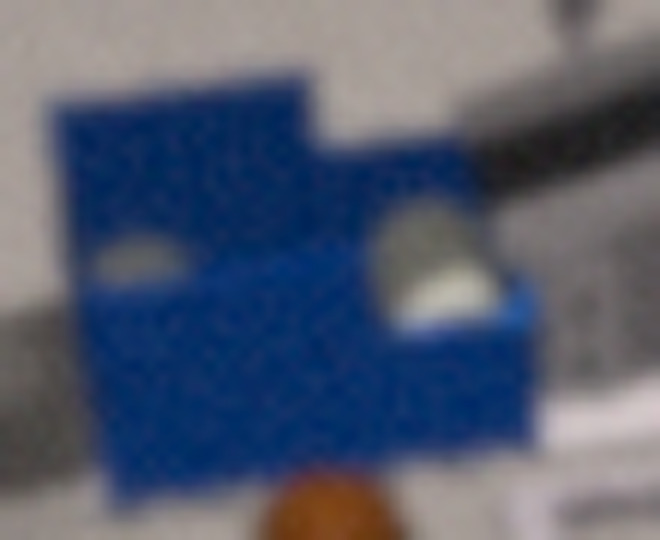

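The picture hasn't changed: both rollers rest inside the bin, one at each end. I'll let go, retreat upward, and move aside for a top view.

```bash
python3 -m pendant '[0,-8,0,0,0, 0,-12,0,0,0, 0,-15,0,0,0, 0,-30,0,0,0, 0,-40,0,0,0, 0,-45,0,0,0, 0,0,32,32,0, 0,0,32,32,0, 0,0,32,32,0, 0,0,32,32,0, 0,0,32,32,0, 0,0,32,32,0, 0,0,32,32,0, 0,0,32,32,0, 0,0,32,32,0, 0,0,32,32,0, 0,0,32,32,0, 0,0,32,32,0, 0,0,32,32,0, 0,0,0,0,0]'
python3 - <<'E'
from h import *
from bench import r
import cv2
a,_=viewer.grab_frame("side");b,d=viewer.grab_frame("top")
W=cloud("top",d);o=r.get_obs();print(o["clock"],o["contact_force"].round(2))
p=b[:,:,::-1];reg=np.zeros((384,512),bool);reg[140:180,172:198]=1
m=reg&(p.max(2)<70)&(W[...,2]>.1)&(W[...,2]<.2);print("pad",m.sum(),W[m].mean(0).round(4) if m.any() else 0)
a=cv2.resize(a[110:250,170:330],(400,350),interpolation=cv2.INTER_CUBIC)
b=cv2.resize(b[130:270,80:240],(400,350),interpolation=cv2.INTER_CUBIC)
cv2.imwrite("pics/c5.png",np.hstack([a,b])[:,:,::-1])
E
```

```text
clock: 9.52
tcp_pos: [0.3951, -0.3203, 0.2664]
orientation: [1.979, 0.438, -1.983]
contact_force: [0.9, 1.0, -0.2]
grip_width: 0.0003
9.625 [-0.08 -0.88  0.35]
pad 87 [0.602  0.2282 0.1413]
```

View pics/c5.png

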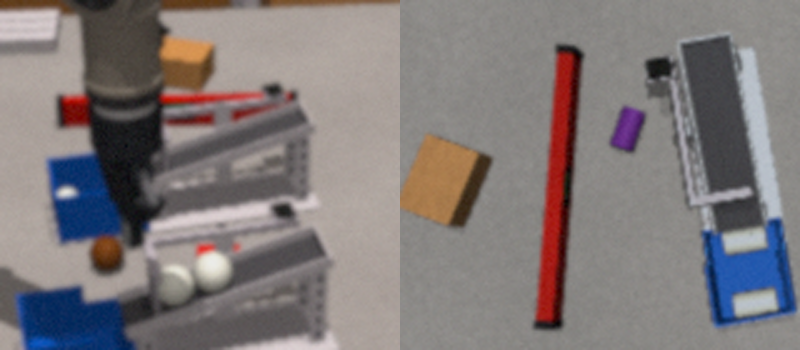

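The right panel shows both rollers in the blue bin, at (743,240) and (755,302), with the gate back across the lane at (720,197). The level, carton and purple roller haven't moved, and both balls are still behind their gate.

Run:
```python
from h import *
from bench import r
import cv2
b,d=viewer.grab_frame("top");W=cloud("top",d)
m=np.zeros((384,512),bool);m[140:180,172:198]=1
m&=(b.max(2)<70)&(abs(W[...,2]-.147)<.012);print("pad, first filter",m.sum(),W[m].mean(0).round(4))
print(r.hand_in())
```

```text
pad, first filter 66 [0.5994 0.2368 0.1474]
the job is handed in; nothing more can be done
None
```

Both rollers are in the roller feeder's blue bin and its gate is shut again. I pressed the paddle of the left-hand feeder about 31 mm down with the shut fingertips. I held it until both rollers had come to rest in the bin, then let go, moved the arm clear and handed the job in at about 9.7 s.

- **Paddle and gate:** the last pictures show the gate across the lane. The paddle measured 147.4 mm high, against 147.2 mm before the press.
- **Other things:** both balls were still behind their shut gate, and the level, carton and purple roller looked unmoved. The spare bin and mallet were not in the final crops, but the arm only passed above that part of the bench.
- **Force:** it read about 5 N at the end of the press.

Two checks disagreed:
- **Roller search:** during the hold, the network found no roller in the side view, so I confirmed both in the bin by eye from the pictures.
- **Paddle height:** a first check after letting go read 141.3 mm, because its looser filter probably took in lane pixels. Repeating it with the original filter gave the 147.4 mm above.

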